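# Cover the lemons in the garnish station

## Task

In each of the garnish station's two rows, push the black sliding cover with your fingertips all the way to its stop over the well that holds the lemon, so that both lemons are covered and both stacks of portion cups are open to reach. Only push the covers: leave the lemons and cups lying in their wells, do not lean hard on the station, and do not disturb the mill, the spice jar and the tin standing beside it.

Things in the scene. Friction and masses are not known exactly. Their poses are not given: they have to be found in the camera images.
- station: Fixed open steel box, 232 x 304 x 80 mm (x, y, z). Origin: centre of its underside, on the table; x points away from the robot, y to its left. Two rows along y, 105 mm wide: front (centred at x = -57 mm), back (+57 mm), parted by a wall with its top at z = 80 mm. Each row has a left well (y 3 to 146 mm) and a right well (y -146 to -3 mm); well floor z = 8 mm, wall between the wells up to z = 70 mm.
- cover_front (a joint): Black handleless sliding cover of the front row. Value (m) = station y of its centre: +0.075 is the stop fully over the left well, -0.075 the stop fully over the right well; it starts near the middle, takes 2 to 4 N to slide slowly, stays where left, cannot lift off. Push it at its flat upright end faces, 70 mm either side of its centre.
- cover_front_top (a point): Centre of the top face of the front cover, 96 mm above the table; axes as the station's. The cover is a block 100 mm across the row (x), 140 mm long (y), 24 mm thick: underside 72 mm, top 96 mm above the table. The station's walls (80 mm) stand 8 mm above its underside.
- lemon_front_centre (a point): Centre of the loose yellow lemon, 71 x 53 x 51 mm, that lies in the left or the right well of the front row (top about 60 mm above the table, below the covers).
- cups_front_centre (a point): Centre, half-way up, of the loose stack of small off-white paper-like portion cups, 57 x 59 x 52 mm, standing in the other well of the front row (top 60 mm above the table).
- cover_back (a joint): Black handleless sliding cover of the back row. Value (m) = station y of its centre: +0.075 is the stop fully over the left well, -0.075 the stop fully over the right well; it starts near the middle, takes 2 to 4 N to slide slowly, stays where left, cannot lift off. Push it at its flat upright end faces, 70 mm either side of its centre.
- cover_back_top (a point): Centre of the top face of the back cover, 96 mm above the table; axes as the station's. The cover is a block 100 mm across the row (x), 140 mm long (y), 24 mm thick: underside 72 mm, top 96 mm above the table. The station's walls (80 mm) stand 8 mm above its underside.
- lemon_back_centre (a point): Centre of the loose yellow lemon, 71 x 53 x 51 mm, that lies in the left or the right well of the back row (top about 60 mm above the table, below the covers).
- cups_back_centre (a point): Centre, half-way up, of the loose stack of small off-white paper-like portion cups, 57 x 59 x 52 mm, standing in the other well of the back row (top 60 mm above the table).
- mill_centre (a point): Bystander, to be left alone: small mill with grey cap, 44 mm across, 90 mm high, loose, to the right of the station. The point is its centre, half-way up.
- spice_jar_centre (a point): Bystander, to be left alone: green spice jar with black cap, 56 mm across, 125 mm high, loose, to the right of the station. The point is its centre, half-way up.
- tin_centre (a point): Bystander, to be left alone: food tin, 58 mm across, 72 mm high, loose, to the left of the station. The point is its centre, half-way up.
Not all that is in view belongs to the job. Leave any blue look-alike of the part that bears lemon_back_centre alone.

How it is judged:
By the outcome, as a careful person would: the job done as asked, in the order asked, and still so for the second after the job is handed in, with the robot touching nothing.
It also fails if it takes over 35 s, if anything falls off the work surface, if the arm or the gripper's body presses on something with over 40 N, if the wrist force passes 120 N, or if a joint passes its speed limit or range.

## Robot

A 6-joint arm with a two-finger parallel gripper is mounted at the origin on a cart in front of the work surface, level with it; the furniture and walls round the work are solid. World frame = base frame: x ahead of the robot, y to its left, z up, the work surface at z = 0. Lengths are in m, angles in rad, forces in N, time in s.
With the tool pointing down it reaches from about 0.375 to 0.9 m from the base axis. Payload 3.1 kg.
Tool frame: the origin (TCP) lies at the very end of the fingers, on their centre line; the grasp point (between the pads) lies 19 mm behind it (grip_depth is the distance from the TCP to the grasp point, in m); z points along the fingers, y is the line along which they close (so a half turn about z gives the same grasp; the last joint's range is limited). The gripper opens to 85 mm and grips with 20 to 120 N. Pads are 22 mm wide; open, the fingers measure 114 mm over their backs; the gripper's body (76 mm by 85 mm) begins 54 mm behind the grasp point. The pads swing forward as they close: fully open they stand 13 mm farther back than shut.
Start: joints at [1.079, 0.527, 1.433, -0, 1.181, -0.178], TCP at [0.193, 0.594, 0.231] pointing down, gripper open.
Joint ranges: [-3.08, 3.08], [-0.75, 2.2], [0.22, 2.44], [-1.43, 4.57], [0, 2.65], [-2.85, 2.85]. Speed limits (rad/s): [2.79, 2.79, 3.14, 3.14, 3.14, 3.14].

## Interface

Orientations are given as a unit quaternion [x, y, z, w].
In Python, from station import * gives the robot as it stands.
- The arm moves only by the tool apply_moves, never from a script. Its argument "plan" is a list of rows, each a list of 7 numbers: the shift along the tool's x, y, z in m, then the turn, a rotation vector about the tool's x, y, z in rad, then the gripper command: -1 is fully open, 1 is shut, values between are in proportion. In form: [[dx, dy, dz, wx, wy, wz, jaw], ...]. A call has 1 to 8 rows; each row shifts and turns the commanded pose from where the row before left it, along the tool's axes as they then stand; what a row does not reach is not made up. A row lasts 1/8 s, in which the tool goes at most 62.5 mm and 10.7 degrees, less where a joint would pass 70% of its speed; a pose out of reach is approached as far as the arm can. A call is refused whole if a number of a shift passes 0.0625 or a number of a turn 0.188, either way. A call with a gripper value outside its range is refused whole. The fingers move at their own pace and stop on an object; "force" is the grip in N (left out, the last holds). Time passes only in rows, so rows that do not move let the fingers close. It gives the time, the measured TCP pose, the force, the opening and the grip force at its end, in the units of the state.
- sense(): the state, without advancing time (a new reading comes with each control period).
- snapshot(name): name is "side" or "top" or "wrist"; returns the picture (384x512x3 uint8, red, green, blue); there is no depth.
- calibration(name): a dict with "camera_matrix" (3x3 intrinsics, pixels), "R" (3x3) and "t" (3): a world point X has camera coordinates R X + t; the wrist camera has in their place "mount" (4x4, takes a point from camera to tool coordinates, whose origin is the TCP and whose axes are the flange's). Camera axes: x right, y down, z forward; pixel columns grow to the right and rows downward; lengths in m; the calibration is good to about 2 mm. A picture is of the moment at which its call begins: read the wrist's pose just before it. calibration takes no time and is no camera call.
- sign_off(): hands the job in; it is judged then, once.
The state is a dict: "t": time; "q": joint angles; "qd": joint speeds; "tau": joint torques, N m; "tcp_pos": TCP position; "tool_rot": TCP orientation; "force": force on the tool from outside, world axes, zero at the start; "ft_torque": the same for the moment, N m; "finger_gap": opening from 0.0 (shut) to 1.0 (fully open); "gripper_force": force on a finger pad.
Only numpy, scipy, OpenCV 4.12 (cv2) and the standard library are available. Lean on these libraries where they do the work, as an engineer would, in place of code of your own. Each camera call takes 0.05 s, during which the arm holds its last target. There are 200 camera calls.

## Working session

There is one attempt and no reset: what is moved stays moved. The work goes in short steps, Python scripts to look and compute and a tool call to move; the robot and the scene stay as the last step left them, time stands still between calls to the robot, and variables do not carry over. Pictures are saved under pics/ and viewed, at most 10 in all, crops included, and the job is handed in when it is done.

Besides the shell and the picture viewer there is one more tool, called as name(argument=value, ...) on one line, values as JSON. apply_moves: Moves the arm, as the interface text tells. Its arguments: {"type":"object","properties":{"plan":{"type":"array"},"force":{"type":"number"}},"required":["plan"]}

```bash
mkdir -p pics; python3 - <<'E'
from station import *
import cv2,numpy as np
s=sense();print(s['t'],s['tcp_pos'],s['tool_rot'],s['finger_gap'])
for n in('top','side'):
    im=snapshot(n);cv2.imwrite(f'pics/{n}0.png',cv2.cvtColor(im,cv2.COLOR_RGB2BGR));c=calibration(n)
    print(n,c)
E
```

```text
0.0 [0.192531   0.59383371 0.23033567] [ 1.56268825e-01  9.87713948e-01 -1.03577946e-03 -3.70720365e-04] 1.001758155326766
top {'camera_matrix': array([[473.73242201,   0.        , 248.66562597],
       [  0.        , 473.73242201, 191.42780408],
       [  0.        ,   0.        ,   1.        ]]), 'R': array([[ 0.00803384, -0.99995928,  0.00411142],
       [-0.99701187, -0.00832592, -0.07679855],
       [ 0.07682965, -0.00348215, -0.99703815]]), 't': array([0.06796546, 0.53715583, 1.60217723])}
side {'camera_matrix': array([[381.64531381,   0.        , 260.39799926],
       [  0.        , 381.64531381, 188.71313376],
       [  0.        ,   0.        ,   1.        ]]), 'R': array([[ 0.98770152, -0.15586729,  0.01229198],
       [-0.09401466, -0.65488806, -0.74985524],
       [ 0.12492777,  0.73947753, -0.66148774]]), 't': array([-0.51019571,  0.19036854,  1.00106135])}
```

View pics/top0.png

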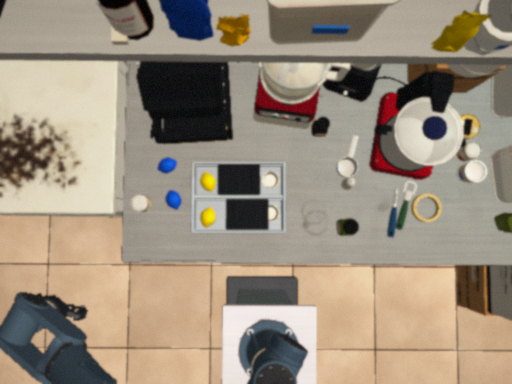

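View pics/side0.png

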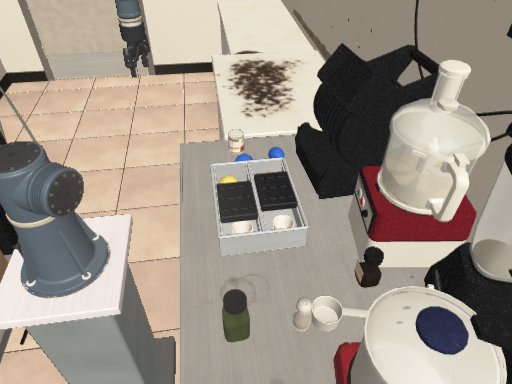

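Top view: station at about px (192–286, 162–232), with both lemons (208,181) and (208,217) in the left wells and the cups in the right wells (~270). Black covers are at (239,179) and (247,213). Both covers go to +y (left), so I'll push on their right end faces.

```bash
cat > h.py <<'E'
from station import *
import cv2,numpy as np
from scipy.spatial.transform import Rotation as Rot
def ray(n,uv,z):
    c=calibration(n);R=c['R'];t=c['t'];d=R.T@np.linalg.inv(c['camera_matrix'])@[*uv,1];o=-R.T@t
    return o+d*(z-o[2])/d[2]
def top(box=(185,155,295,240)):
    im=snapshot('top');x0,y0,x1,y1=box;c=im[y0:y1,x0:x1]
    m=(c.max(2)<70).astype(np.uint8);out=[]
    for k in cv2.findContours(m,cv2.RETR_EXTERNAL,cv2.CHAIN_APPROX_NONE)[0]:
        if cv2.contourArea(k)>300:
            r=cv2.minAreaRect(k);b=cv2.boxPoints(r)+[x0,y0]
            out.append(np.array([ray('top',p,.096)[:2] for p in b]))
    return im,out
E
python3 - <<'E'
from h import *
np.set_printoptions(precision=4,suppress=True)
im,o=top()
for b in o:print(b.mean(0),'\n',b)
c=im[60:250,115:370];cv2.imwrite('pics/c.png',cv2.cvtColor(cv2.resize(c,None,fx=3,fy=3,interpolation=cv2.INTER_CUBIC),cv2.COLOR_RGB2BGR))
E
```

```text
[0.4588 0.0775] 
 [[0.5054 0.1431]
 [0.5065 0.0126]
 [0.4122 0.0121]
 [0.4111 0.142 ]]
[0.5714 0.1078] 
 [[0.6168 0.1739]
 [0.618  0.0427]
 [0.5259 0.0421]
 [0.5248 0.1727]]
```

View pics/c.png

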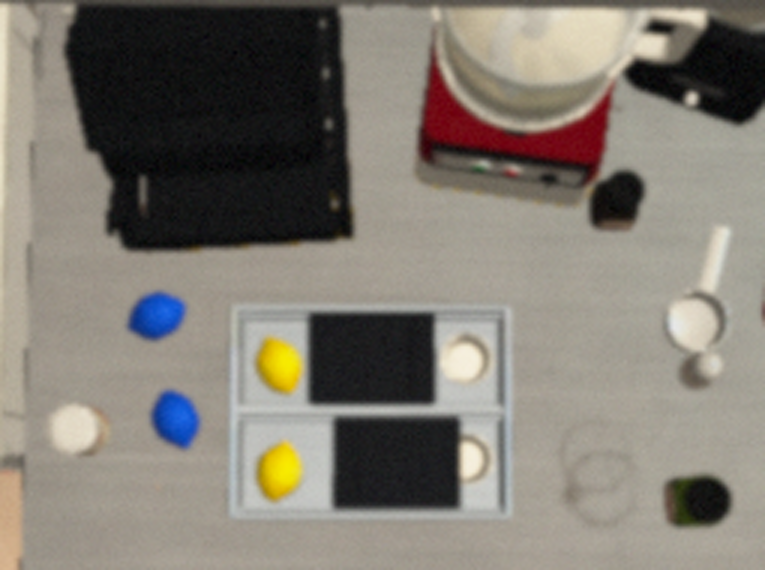

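apply_moves(plan=[[0,0,0,0,0,-0.157,1],[0,0,0,0,0,-0.157,1],[-0.022,-0.052,0,0,0,0,1],[-0.022,-0.052,0,0,0,0,1],[-0.022,-0.052,0,0,0,0,1],[-0.022,-0.052,0,0,0,0,1],[-0.022,-0.052,0,0,0,0,1],[-0.022,-0.052,0,0,0,0,1]])

```text
t: 1.15
tcp_pos: [0.3254, 0.2809, 0.2313]
tool_rot: [-0.0, 1.0, 0.0, 0.0]
force: [-0.1, 0.9, 0.1]
finger_gap: -0.002
gripper_force: 0.0
```

```bash
python3 - <<'E'
from h import *
s=sense();R=Rot.from_quat(s['tool_rot']).as_matrix();print(s['t'],s['tcp_pos'],R.round(3),s['finger_gap'])
f=lambda u,v:(115+u/3-.33,60+v/3-.33)
for p in [(230,305),(512,305),(230,518),(512,518)]:print(ray('top',f(*p),.08))
for p in [(334,418),(459,418),(334,509),(459,509),(310,313),(435,313),(310,404),(435,404)]:print(ray('top',f(*p),.096))
E
```

```text
1.15 [0.32539655 0.280884   0.23133879] [[-1.    -0.001  0.   ]
 [-0.001  1.     0.   ]
 [-0.     0.    -1.   ]] -0.0019918736800068203
[0.63042401 0.26335596 0.08      ]
[ 0.63310844 -0.04824778  0.08      ]
[0.39601987 0.25929495 0.08      ]
[ 0.39848292 -0.04873749  0.08      ]
[0.50537218 0.14632498 0.096     ]
[0.506498   0.01043647 0.096     ]
[0.40677997 0.14517069 0.096     ]
[0.40786472 0.00994798 0.096     ]
[0.62012073 0.17389933 0.096     ]
[0.6212947  0.03725352 0.096     ]
[0.52040919 0.17260266 0.096     ]
[0.52154123 0.03663007 0.096     ]
```

apply_moves(plan=[[-0.022,-0.05,0,0,0,0,1],[-0.022,-0.05,0,0,0,0,1],[-0.022,-0.05,0,0,0,0,1],[-0.022,-0.05,0,0,0,0,1],[-0.022,-0.05,0,0,0,0,1],[-0.022,-0.05,0,0,0,0,1],[0,0,0.04,0,0,0,1],[0,0,0.04,0,0,0,1]])

```text
t: 2.15
tcp_pos: [0.4578, -0.0187, 0.1507]
tool_rot: [0.001, 1.0, -0.0, 0.001]
force: [-0.0, -0.0, 0.4]
finger_gap: 0.002
gripper_force: 0.0
```

```bash
python3 - <<'E'
from h import *
s=sense();print(s['t'],s['tcp_pos'],s['force'])
im=snapshot('wrist');cv2.imwrite('pics/w1.png',cv2.cvtColor(im,cv2.COLOR_RGB2BGR))
E
```

```text
2.15 [ 0.45777166 -0.01867524  0.15067181] [-0.03130041 -0.00359138  0.36112805]
```

View pics/w1.png

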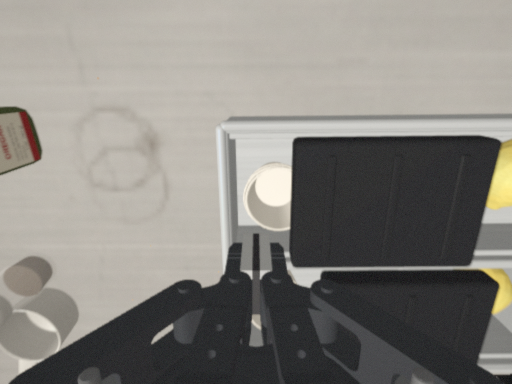

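Wrist view: front cover's right end is at px column ~292, with the fingertips at ~(256,245) over the open right end of the row, beside the cup stack at (270,195). I'll check the clearance numerically before going down.

```bash
python3 - <<'E'
from h import *
s=sense();c=calibration('wrist');M=c['mount'];T=np.eye(4);T[:3,:3]=Rot.from_quat(s['tool_rot']).as_matrix();T[:3,3]=s['tcp_pos'];W=T@M
def wr(u,v,z):
    d=W[:3,:3]@np.linalg.inv(c['camera_matrix'])@[u,v,1];o=W[:3,3];return (o+d*(z-o[2])/d[2]).round(4)
print([wr(u,v,.096) for u,v in((294,139),(290,266),(499,138),(480,264),(323,285))],wr(226,122,.08),wr(226,250,.15),wr(287,250,.15))
E
```

```text
[array([0.4023, 0.0065, 0.096 ]), array([0.4976, 0.0071, 0.096 ]), array([0.402 , 0.1406, 0.096 ]), array([0.4963, 0.1498, 0.096 ]), array([0.5144, 0.033 , 0.096 ])] [ 0.3928 -0.0391  0.08  ] [ 0.4533 -0.0346  0.15  ] [ 0.4534 -0.002   0.15  ]
```

apply_moves(plan=[[0.001,-0.004,0.02,0,0,0,1],[0,0,0.025,0,0,0,1],[0,0,0.02,0,0,0,1],[0,0,0,0,0,0,1],[0,0.008,0,0,0,0,1],[0,0.008,0,0,0,0,1]])

```text
t: 2.95
tcp_pos: [0.4566, -0.005, 0.0873]
tool_rot: [-0.0, 1.0, -0.0, 0.001]
force: [0.3, 0.3, 0.1]
finger_gap: 0.001
gripper_force: 0.0
```

apply_moves(plan=[[0,0.004,0.002,0,0,0,1],[0,0.006,0,0,0,0,1],[0,0.006,0,0,0,0,1],[0,0.006,0,0,0,0,1],[0,0.006,0,0,0,0,1],[0,0.006,0,0,0,0,1],[0,0.006,0,0,0,0,1],[0,0.006,0,0,0,0,1]])

```text
t: 3.95
tcp_pos: [0.456, 0.0409, 0.0842]
tool_rot: [-0.0, 1.0, 0.0, -0.0]
force: [1.8, -2.7, -0.6]
finger_gap: -0.001
gripper_force: 1.2
```

apply_moves(plan=[[0,0.006,0,0,0,0,1],[0,0.006,0,0,0,0,1],[0,0.006,0,0,0,0,1],[0,0.006,0,0,0,0,1],[0,0.006,0,0,0,0,1],[0,0.006,0,0,0,0,1],[0,0.006,0,0,0,0,1],[0,0.003,0,0,0,0,1]])

```text
t: 4.95
tcp_pos: [0.4557, 0.086, 0.0842]
tool_rot: [-0.0, 1.0, 0.0, -0.0]
force: [0.6, -1.0, -0.3]
finger_gap: -0.0
gripper_force: 1.1
```

apply_moves(plan=[[0,0.003,0,0,0,0,1],[0,0.002,0,0,0,0,1]])

```text
t: 5.2
tcp_pos: [0.4557, 0.0907, 0.0843]
tool_rot: [-0.0, 1.0, 0.0, -0.0]
force: [-0.4, -2.6, 0.7]
finger_gap: 0.0
gripper_force: 1.1
```

apply_moves(plan=[[0,0.002,0,0,0,0,1],[0,0.002,0,0,0,0,1]])

```text
t: 5.45
tcp_pos: [0.4557, 0.0946, 0.0843]
tool_rot: [-0.0, 1.0, 0.0, -0.0]
force: [-0.1, -1.3, 0.4]
finger_gap: -0.001
gripper_force: 1.1
```

apply_moves(plan=[[0,0.002,0,0,0,0,1]])

```text
t: 5.58
tcp_pos: [0.4557, 0.0966, 0.0843]
tool_rot: [-0.0, 1.0, -0.0, -0.0]
force: [-0.4, -2.1, 0.1]
finger_gap: 0.003
gripper_force: 1.1
```

apply_moves(plan=[[0,0.002,0,0,0,0,1]])

```text
t: 5.7
tcp_pos: [0.4557, 0.0986, 0.0843]
tool_rot: [-0.0, 1.0, 0.0, -0.0]
force: [-1.8, -1.9, -1.0]
finger_gap: -0.0
gripper_force: 1.1
```

Still sliding; continue in small steps until the stop shows in the force.

apply_moves(plan=[[0,0.002,0,0,0,0,1]])

```text
t: 5.82
tcp_pos: [0.4557, 0.0999, 0.0842]
tool_rot: [-0.001, 1.0, -0.001, -0.0]
force: [-0.4, -11.5, -0.0]
finger_gap: 0.002
gripper_force: 5.6
```

apply_moves(plan=[[0,0.002,0,0,0,0,1]])

```text
t: 5.95
tcp_pos: [0.4557, 0.1003, 0.0843]
tool_rot: [-0.002, 1.0, -0.002, -0.001]
force: [-0.8, -19.5, 1.3]
finger_gap: 0.001
gripper_force: 10.0
```

apply_moves(plan=[[0,-0.01,0,0,0,0,1],[0,-0.005,-0.03,0,0,0,1],[-0.02,-0.03,-0.03,0,0,0,1],[-0.047,-0.03,0,0,0,0,1],[-0.047,-0.02,0,0,0,0,1],[0,0,0,0,0,0,1]])

```text
t: 6.7
tcp_pos: [0.5744, 0.0057, 0.1447]
tool_rot: [0.001, 1.0, -0.0, 0.003]
force: [-0.8, -0.0, -0.4]
finger_gap: 0.002
gripper_force: 0.0
```

```bash
python3 - <<'E'
from h import *
s=sense();im=snapshot('wrist');cv2.imwrite('pics/w2.png',cv2.cvtColor(im,cv2.COLOR_RGB2BGR))
E
```

```text
(no output)
```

View pics/w2.png

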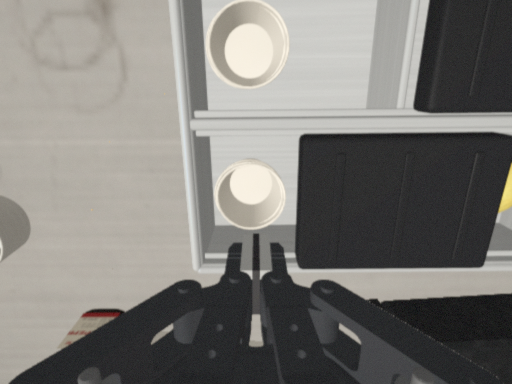

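Wrist view: the front cups (250,45) are fully open. The back cover's right end is at column ~297, with the fingers at column 256 in the open end of the row.

apply_moves(plan=[[0.004,0,0.02,0,0,0,1],[0,0,0.02,0,0,0,1],[0,0,0.02,0,0,0,1],[0,0,0,0,0,0,1],[0,0.006,0,0,0,0,1],[0,0.006,0,0,0,0,1],[0,0.006,0,0,0,0,1],[0,0.006,0,0,0,0,1]])

```text
t: 7.75
tcp_pos: [0.5663, 0.0316, 0.0849]
tool_rot: [-0.0, 1.0, -0.0, 0.0]
force: [-0.6, -2.2, 2.0]
finger_gap: -0.001
gripper_force: 1.6
```

apply_moves(plan=[[0,0.006,0,0,0,0,1],[0,0.006,0,0,0,0,1],[0,0.006,0,0,0,0,1],[0,0.006,0,0,0,0,1],[0,0.006,0,0,0,0,1],[0,0.006,0,0,0,0,1],[0,0.006,0,0,0,0,1],[0,0.006,0,0,0,0,1]])

```text
t: 8.75
tcp_pos: [0.566, 0.0799, 0.0842]
tool_rot: [-0.0, 1.0, -0.0, -0.0]
force: [-0.3, -3.1, 1.2]
finger_gap: 0.0
gripper_force: 1.2
```

apply_moves(plan=[[0,0.006,0,0,0,0,1],[0,0.004,0,0,0,0,1],[0,0.003,0,0,0,0,1],[0,0.002,0,0,0,0,1]])

```text
t: 9.25
tcp_pos: [0.5659, 0.0947, 0.0842]
tool_rot: [-0.0, 1.0, 0.0, -0.0]
force: [0.4, -2.1, 0.8]
finger_gap: 0.001
gripper_force: 1.1
```

apply_moves(plan=[[0,0.002,0,0,0,0,1]])

```text
t: 9.38
tcp_pos: [0.5659, 0.0966, 0.0842]
tool_rot: [-0.0, 1.0, -0.0, -0.0]
force: [0.6, -1.6, 0.4]
finger_gap: 0.002
gripper_force: 1.1
```

apply_moves(plan=[[0,0.002,0,0,0,0,1]])

```text
t: 9.5
tcp_pos: [0.5658, 0.0986, 0.0842]
tool_rot: [-0.0, 1.0, -0.0, -0.0]
force: [1.1, -1.6, -0.4]
finger_gap: -0.004
gripper_force: 1.1
```

apply_moves(plan=[[0,0.002,0,0,0,0,1]])

```text
t: 9.62
tcp_pos: [0.5659, 0.1005, 0.0842]
tool_rot: [-0.0, 1.0, -0.0, -0.0]
force: [-0.6, -5.2, 0.6]
finger_gap: 0.002
gripper_force: 3.1
```

apply_moves(plan=[[0,0.002,0,0,0,0,1],[0,0.001,0,0,0,0,1]])

```text
t: 9.88
tcp_pos: [0.5659, 0.1008, 0.0843]
tool_rot: [-0.001, 1.0, -0.002, -0.0]
force: [-0.0, -12.1, 0.5]
finger_gap: 0.003
gripper_force: 6.7
```

apply_moves(plan=[[0,-0.01,0,0,0,0,1],[0,-0.005,-0.04,0,0,0,1],[0,-0.03,-0.05,0,0,0,1],[0.03,-0.05,-0.04,0,0,0,1],[0.04,-0.05,0,0,0,0,1],[0.04,-0.05,0,0,0,0,1],[0,-0.05,0,0,0,0,1],[0,0,0,0,0,0,1]])

```text
t: 10.88
tcp_pos: [0.4619, -0.1362, 0.2101]
tool_rot: [0.003, 1.0, -0.0, 0.001]
force: [-0.4, 0.4, 0.5]
finger_gap: -0.002
gripper_force: 0.0
```

```bash
python3 - <<'E'
from h import *
im,o=top()
for b in o:print(b.mean(0))
c=im[60:250,115:370];a=cv2.resize(c,None,fx=2,fy=2);s=snapshot('side')[120:310,150:405];a=np.vstack([a[:380],cv2.resize(s,(510,380))[:220]])
cv2.imwrite('pics/e.png',cv2.cvtColor(a,cv2.COLOR_RGB2BGR))
E
```

```text
[0.45631902 0.18152494]
[0.57072259 0.18306822]
```

View pics/e.png

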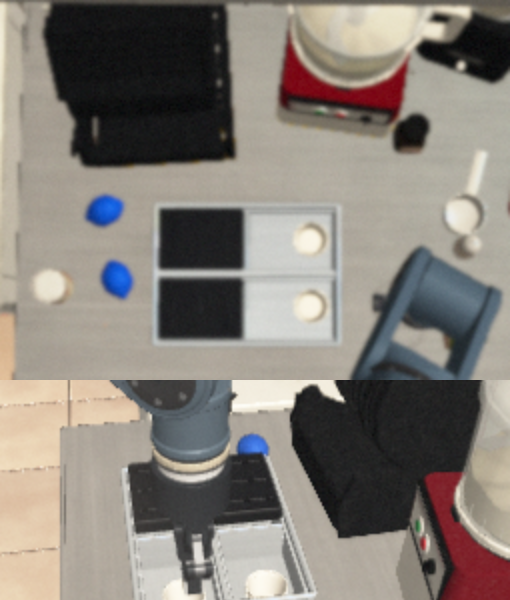

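Both covers sit flush at the left stop: in the picture's upper half they span columns 160–243, which puts their centres at y ≈ 0.182. Both cup stacks, at (308,240) and (308,305), are open. The tin and the two blue lemons have not moved.

```bash
python3 -c "
from station import *
print(sign_off())"
```

```text
the job is handed in; nothing more can be done
None
```

Both covers were pushed left to their stops over the lemons, both cup stacks are open, and the job was handed in about 11 s into the 35 s allowed; peak push force read was about 20 N.

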